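# Glaze a lantern side frame after clearing the spanner off it

## Robot

A 6-joint arm with a two-finger parallel gripper is mounted at the origin on the work surface. World frame = base frame: x ahead of the robot, y to its left, z up, the work surface at z = 0. Lengths are in m, angles in rad, forces in N, time in s.
With the tool pointing down it reaches from about 0.15 to 0.775 m from the base axis. Payload 6.1 kg.
Tool frame: the origin (TCP) lies on the centre line of the jaws, within the pads' length; the fingertips stand 14 mm ahead of it and the grasp point (between the pads) lies 5 mm behind it (tips_ahead is the distance from the TCP to the fingertips, in m); x points along the fingers, y is the direction in which the jaws open and shut, and the axes are right-handed (so a half turn about x gives the same grasp; the last joint's range is limited). The gripper opens to 85 mm and grips with 20 to 120 N. Pads are 22 mm wide; open, the fingers measure 114 mm over their backs; the gripper's body (76 mm by 85 mm) begins 54 mm behind the grasp point. The pads swing forward as they close: fully open they stand 13 mm farther back than shut.
Start: joints at [1.133, 0.126, -0.04, 1.405, 0, 1.571], TCP at [0.223, 0.475, 0.245] pointing down, gripper open.
Joint ranges: [-2.72, 2.72], [-0.95, 1.95], [-1.27, 1.35], [-1.78, 2.02], [-1.46, 1.47], [-3.14, 3.14]. Speed limits (rad/s): [2.39, 2.39, 3.01, 3.14, 3.14, 3.14].

## Interface

Orientations are given as a rotation vector (axis times angle).
In Python, from workcell import * gives the robot as it stands. The module is installed in compiled form; this text tells all that it offers.
- The arm moves only by the shell command python3 -m creep 'ROWS' [FORCE]. ROWS is text: rows parted by semicolons, each of 7 numbers parted by spaces: the shift along the world's x, y, z in cm, then the turn, a rotation vector about the world's x, y, z in degrees, then the finger opening in cm, from 0 to 8.54. A call has 1 to 8 rows; each row is the pose to reach, as a shift and turn from the pose measured when the call began; what a row does not reach only later rows make up. A row lasts 1/8 s, in which the tool goes at most 62.5 mm and 10.7 degrees, less where a joint would pass 70% of its speed; a pose out of reach is approached as far as the arm can. A call with a gripper value outside its range is refused whole. The fingers move at their own pace and stop on an object; FORCE is the grip in N (left out, the last holds). Time passes only in rows, so rows that repeat a pose let the fingers close. It gives the time, the measured TCP pose, the force and the opening at its end, in the units of the state.
- observe(): the state, without advancing time (a new reading comes with each control period).
- grab_frame(name): name is "side" or "top"; returns a dict with "image" (400x640x3 uint8, blue, green, red), "intrinsics" (3x3 intrinsics, pixels), "rvec" (rotation vector, rad) and "tvec" (3), from world to camera coordinates, as OpenCV has them. Camera axes: x right, y down, z forward; pixel columns grow to the right and rows downward; lengths in m; the calibration is good to about 2 mm. A picture is of the moment at which its call begins. There is no depth.
- hand_in(): hands the job in, once; it reports no verdict.
The state is a dict: "time": time; "joints": joint angles; "joint_velocities": joint speeds; "joint_efforts": joint torques, N m; "ee_pos": TCP position; "orientation": TCP orientation; "force": force on the tool from outside, world axes, zero at the start; "moment": the same for the moment, N m; "gripper_width": opening from 0.0 (shut) to 1.0 (fully open).
Only numpy, scipy, OpenCV 4.12 (cv2) and the standard library are available. Lean on these libraries where they do the work, as an engineer would, in place of code of your own. Each camera call takes 0.05 s, during which the arm holds its last target. There are 200 camera calls.

## Task

A spanner has been left lying across the lantern frame that is to be glazed: clear it off first and lay it flat in the grey tool tray. Then take the opal glass pane by its suction lifter, set it gently (never let it fall) into the frame's rebate, wide end to wide end, and press it firmly down for a moment so that it beds level on the ledge all round. Leave the lifter stuck on the glass, let go, and leave the other things on the bench where they are.

Things in the scene. Friction and masses are not known exactly. Their poses are not given: they have to be found in the camera images.
- frame: Black iron lantern side frame: a tapered window frame 204 mm long, wider at +x, rim 12 mm wide, rim top 30 mm above the bench, fixed on a plywood board 250 x 200 x 12 mm between low wooden stops (tops 24 mm). Inside it a thin cross of bars, tops 17 mm above the bench. Origin: on the bench under the middle of the frame; x along its length, z up. Yaw within 0.35 rad of 0.
- frame_bed (a point): Where the pane's origin belongs: middle of the frame's rebate at ledge height, 22 mm above the bench (8 mm below the rim top); axes as the frame's. The rebate inside the rim is 180 mm long (x), 99 mm wide at its -x end, 136 mm at its +x end, with a ledge 12 mm wide all round for the glass to rest on; the window within the ledge is open.
- pane: White opal glass pane, flat trapezoid 5 mm thick, 170 mm long, 90 mm wide at its -x end, 125 mm at its +x end (5 mm play all round in the rebate), about 0.36 kg with the black suction lifter stuck on its middle. Lies flat on the bench left or right of the frame. Origin: centre of its underside, midway along; x towards the wide end, z up. Yaw within 0.6 rad of 0.
- pane_grip (a point): Middle of the lifter's handle bar, 43 mm above the pane's origin; axes as the pane's. Bar 80 mm long (x), 20 mm wide (y), from 34 to 52 mm above the pane's underside, on a stem 34 x 16 mm and a rubber cup 60 mm across whose top is at 18 mm. Grasp from above, fingers closing along y.
- spanner: Flat steel spanner, 190 mm long, 8 mm thick, shank 14 mm wide, ring end 27 mm, open jaw 34 mm wide, about 0.16 kg. Origin: underside of the shank's middle, near its centre of mass; x along it to the open jaw, z up. Starts level across the frame's two long rims (underside 30 mm above the bench), roughly square to the frame, its middle over the open window: fingers can go down beside it.
- tray: Shallow grey metal tool tray, 240 mm (x) by 150 mm (y), walls 3 mm thick and 25 mm high, empty, fixed to the bench to the right or left of the frame. Origin: centre of its underside, on the bench; inner floor 5.5 mm above it; z up. Yaw is within about 0.3 rad of zero.
- jar: Closed glass jar with a steel cap, 64 mm across, 75 mm high, standing on the bench beyond the work; origin at the centre of its underside. Leave alone.
- finial: Small turned brass lantern finial, 44 mm across, 70 mm high, standing beyond the work; origin at the centre of its underside. Leave alone.
- canopy: Bell-shaped brass ceiling canopy, 80 mm across, 44 mm high, standing beyond the work; origin at the centre of its underside. Leave alone.

How it is judged:
By the outcome, as a careful person would: the job done as asked, in the order asked, and still so for the second after the job is handed in, with the robot touching nothing.
It also fails if it takes over 58 s, if anything falls off the work surface, if the arm or the gripper's body presses on something with over 40 N, if the wrist force passes 120 N, or if a joint passes its speed limit or range.

## Working session

There is one attempt and no reset: what is moved stays moved. The work goes in short steps, Python scripts to look and compute and a shell command to move; the robot and the scene stay as the last step left them, time stands still between calls to the robot, and variables do not carry over. Pictures are saved under pics/ and viewed, on a budget of 10 in all, crops included, one or two more only if the job needs it, and the job is handed in when it is done.

```bash
mkdir -p pics
python3 - <<'E'
from workcell import *
import cv2,numpy as np
for n in("top","side"):
    f=grab_frame(n);cv2.imwrite(f"pics/{n}0.png",f["image"]);np.savez(f"pics/{n}0.npz",**f)
    print(n,f["intrinsics"].tolist(),f["rvec"],f["tvec"])
    R=cv2.Rodrigues(np.array(f["rvec"],float))[0];print(-R.T@np.array(f["tvec"]).ravel())
s=observe();print(s["time"],s["ee_pos"],s["orientation"],s["force"],s["gripper_width"])
E
```

```text
top [[439.14574302830647, 0.0, 312.7231241836796], [0.0, 439.14574302830647, 196.39311670932676], [0.0, 0.0, 1.0]] [ 2.17071539 -2.14904799  0.14006758] [-0.01578127  0.61396171  1.28363328]
[ 0.45050741 -0.00321472  1.34979449]
side [[386.83750756890277, 0.0, 319.95379126228374], [0.0, 386.83750756890277, 206.5596184844747], [0.0, 0.0, 1.0]] [ 2.39243649 -0.29310164  0.13022489] [-0.6004141   0.15851566  0.83006266]
[ 0.46496209 -0.57124236  0.72946608]
0.1 [0.2224157  0.47518604 0.24459144] [ 0.34217741  1.54370712 -0.34444584] [ 0.98204115 -0.00639737 -0.62565383] 1.0023979579750242
```

View pics/top0.png

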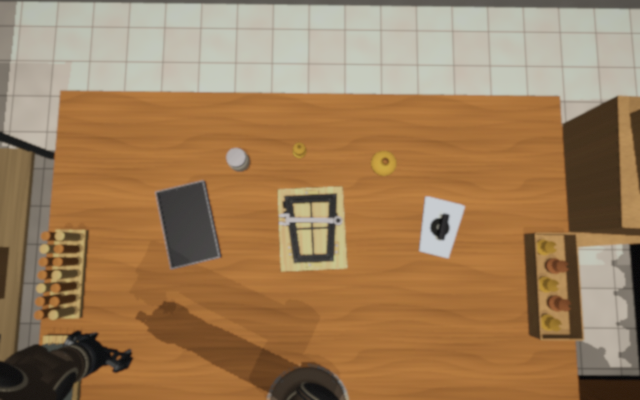

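View pics/side0.png

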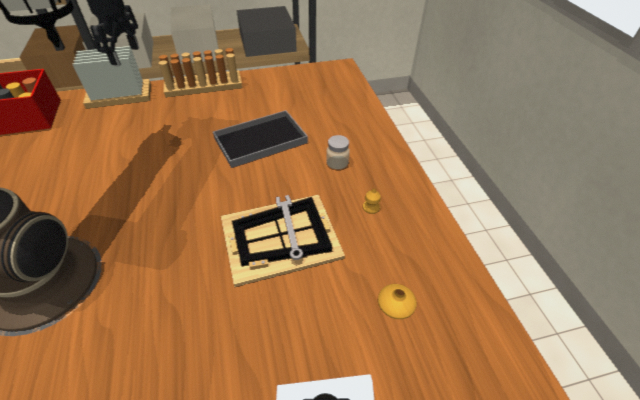

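The top view has the tray left at (188,225), the frame at (312,228), the spanner across it (jaw at 285,218; ring at 337,220), and the pane at (441,227) with its lifter. In the side view, the pane is cut off at the bottom edge. Next I'll measure with masks.

```bash
cat > h.py <<'E'
import cv2,numpy as np
from workcell import *
def cam(f):
    R=cv2.Rodrigues(np.array(f["rvec"],float))[0];return np.array(f["intrinsics"]),R,np.array(f["tvec"],float).ravel()
def rays(f,uv):
    K,R,t=cam(f);uv=np.atleast_2d(np.array(uv,float));d=np.c_[uv,np.ones(len(uv))]@np.linalg.inv(K).T@R
    return -R.T@t,d
def plane(f,uv,z):
    c,d=rays(f,uv);return c+d*((z-c[2])/d[:,2])[:,None]
def tri(fa,a,fb,b):
    ca,da=rays(fa,a);cb,db=rays(fb,b);da=da[0];db=db[0]
    s=np.linalg.lstsq(np.c_[da,-db],cb-ca,rcond=None)[0];p=ca+da*s[0];q=cb+db*s[1];return (p+q)/2,np.linalg.norm(p-q)
def proj(f,p):
    K,R,t=cam(f);return cv2.projectPoints(np.atleast_2d(p).astype(float),R,t,K,None)[0][:,0]
def shot(n,tag):
    f=grab_frame(n);cv2.imwrite(f"pics/{tag}.png",f["image"]);np.savez(f"pics/{tag}.npz",**f);return f
def rect(f,m):   # largest contour -> points
    c=max(cv2.findContours(m.astype(np.uint8),cv2.RETR_EXTERNAL,cv2.CHAIN_APPROX_NONE)[0],key=cv2.contourArea);return c[:,0].astype(float)
def win(m,x0,x1,y0,y1):
    o=np.zeros_like(m);o[y0:y1,x0:x1]=m[y0:y1,x0:x1];return o
E
python3 - <<'E'
from h import *
T=dict(np.load("pics/top0.npz"));S=dict(np.load("pics/side0.npz"))
np.set_printoptions(precision=4,suppress=True)
def hsv(f):return cv2.cvtColor(f["image"],cv2.COLOR_BGR2HSV).astype(int)
t=hsv(T);s=hsv(S)
def quad(m,n=4):
    c=rect(T,m);a=cv2.approxPolyN(c.astype(np.int32).reshape(-1,1,2),n,ensure_convex=True)[0];return a
# pane
m=win((t[...,1]<60)&(t[...,2]>150),405,480,180,270);q=quad(m);print("pane px",q.tolist());P=plane(T,q,.005);print(P)
# tray
m=win((t[...,1]<90)&(t[...,2]<170),145,232,170,280);q=quad(m);print("tray",q.tolist());P=plane(T,q,.025);print(P)
# frame
m=win((t[...,2]<75),275,350,185,275);q=quad(m);print("frame",q.tolist(),m.sum());print(plane(T,q,.03))
# spanner
m=win((t[...,1]<70)&(t[...,2]>90),270,350,205,232);c=rect(T,m);print("sp",cv2.minAreaRect(c.astype(np.float32)),m.sum())
a=cv2.resize(T["image"][170:280,140:240],None,fx=4,fy=4,interpolation=2)
b=cv2.resize(T["image"][175:280,265:360],None,fx=4,fy=4,interpolation=2)
c=cv2.resize(T["image"][185:270,405:480],None,fx=4,fy=4,interpolation=2)
d=cv2.resize(S["image"][185:290,210:350],None,fx=3,fy=3,interpolation=2)
e=S["image"][340:400,260:400]
o=np.zeros((600,800,3),np.uint8)
b=cv2.resize(b,(342,378)) if 0 else b
def put(i,x,y):
    h,w=i.shape[:2];h=min(h,600-y);w=min(w,800-x);o[y:y+h,x:x+w]=i[:h,:w]
c=cv2.resize(T["image"][185:270,405:480],None,fx=3,fy=3,interpolation=2)
put(b,0,0);put(d,380,0);put(c,380,320);put(e,620,320)
cv2.imwrite("pics/c1.png",o)
E
```

```text
pane px [[465, 205], [449, 258], [418, 251], [424, 195]]
[[ 0.5964 -0.4798  0.005 ]
 [ 0.4339 -0.4257  0.005 ]
 [ 0.4541 -0.3318  0.005 ]
 [ 0.6261 -0.3538  0.005 ]]
tray [[221, 257], [170, 269], [154, 191], [204, 179]]
[[0.4306 0.2623 0.025 ]
 [0.3938 0.4125 0.025 ]
 [0.6272 0.4727 0.025 ]
 [0.6657 0.3225 0.025 ]]
frame [[333, 224], [333, 260], [294, 260], [289, 223]] 944
[[ 0.5321 -0.0714  0.03  ]
 [ 0.425  -0.0718  0.03  ]
 [ 0.4239  0.0442  0.03  ]
 [ 0.5338  0.0608  0.03  ]]
sp ((310.3669128417969, 220.35096740722656), (63.35142135620117, 13.695058822631836), 3.2397000789642334) 491
```

View pics/c1.png

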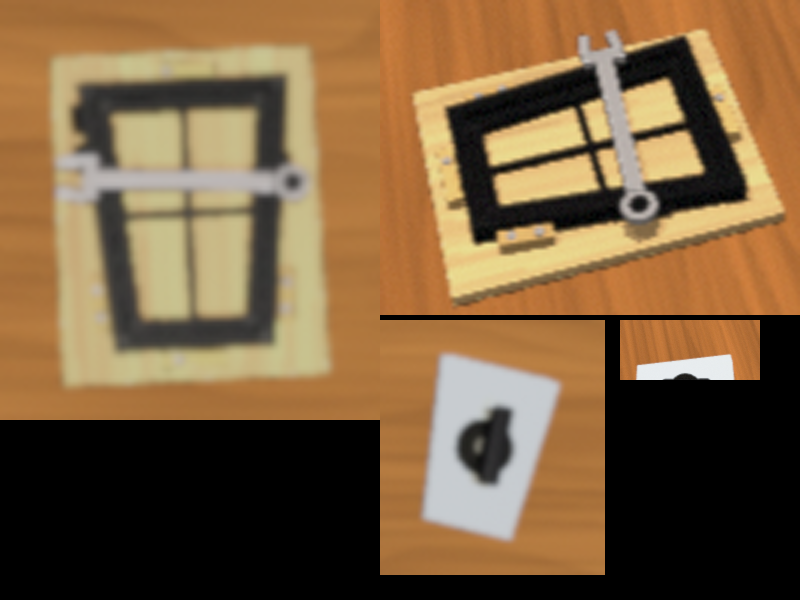

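Run:
```python
from h import *
from scipy.spatial.transform import Rotation as Ro
np.set_printoptions(precision=4,suppress=True)
T=dict(np.load("pics/top0.npz"));S=dict(np.load("pics/side0.npz"))
print("ring",tri(T,(338.1,220.1),S,(296,253.3)));print("jaw",tri(T,(284.2,219.4),S,(284.3,200.7)))
print("handle",plane(T,(443.3,227),.052))
print("pane far corners", [proj(S,p)[0] for p in ([.5964,-.4798,.005],[.6261,-.3538,.005],[.6113,-.4168,.005])])
s=cv2.cvtColor(S["image"],cv2.COLOR_BGR2HSV).astype(int)
m=win((s[...,1]<60)&(s[...,2]>150),260,400,360,400);ys,xs=np.where(m)
l=(xs+ys).argmin();r=(xs-ys).argmax();print("side pane corners",xs[l],ys[l],xs[r],ys[r])
print("tri L",tri(T,(424,195),S,(xs[l],ys[l])),"R",tri(T,(465,205),S,(xs[r],ys[r])))
# tray corners in side (rim): project expected
q=plane(T,[[221,257],[170,269],[154,191],[204,179]],.025);print("tray in side",proj(S,q))
m=win((s[...,1]<90)&(s[...,2]<150),205,315,105,170);print("side tray quad",cv2.approxPolyN(rect(S,m).astype(np.int32).reshape(-1,1,2),4)[0].tolist())
o=observe();R=Ro.from_rotvec(o["orientation"]).as_matrix();print(R,o["joints"])
```

```text
ring (array([ 0.5435, -0.0863,  0.0362]), np.float64(0.0002299330926222717))
jaw (array([0.546 , 0.0751, 0.0346]), np.float64(0.003775377257660011))
handle [[ 0.5252 -0.3967  0.052 ]]
pane far corners [array([379.7449, 454.5625]), array([371.1773, 371.4848]), array([375.2082, 410.2958])]
side pane corners 277 385 370 375
tri L (array([ 0.5347, -0.3462,  0.1023]), np.float64(0.16108575892300836)) R (array([ 0.5786, -0.4138,  0.1928]), np.float64(0.005272153113248387))
tray in side [[229.3813 161.7287]
 [212.0762 130.9405]
 [285.7335 109.3455]
 [308.2963 136.1653]]
side tray quad [[311, 141], [231, 167], [210, 132], [285, 110]]
[[-0.0006  0.4239  0.9057]
 [-0.0013  0.9057 -0.4239]
 [-1.     -0.0015  0.    ]] [ 1.133   0.1264 -0.0405  1.4054 -0.      1.5708]
```

```bash
python3 -m creep '4 -6 -1 0 0 -8 4; 8 -12 -2 0 0 -17 4; 13 -19 -4 0 0 -26 4; 18 -26 -6 0 0 -36 4; 23 -34 -8 0 0 -46 4; 28 -41 -10 0 0 -56 4; 32.2 -47.9 -12 0 0 -65.8 4; 32.2 -47.9 -12 0 0 -65.8 4' 60
```

```text
time: 1.1
ee_pos: [0.497, 0.0677, 0.1445]
orientation: [1.221, 1.202, -1.223]
force: [0.7, 1.0, -0.1]
gripper_width: 0.466
```

```bash
python3 -m creep '2.4 -3.6 -1 0 0 0 4; 4.8 -7.1 -2 0 0 0 4; 4.8 -7.1 -2 0 0 0 4; 4.8 -7.1 -2 0 0 0 4'
python3 - <<'E'
from h import *
from scipy.spatial.transform import Rotation as Ro
o=observe();print(Ro.from_rotvec(o["orientation"]).as_matrix().round(3),o["joints"],o["ee_pos"])
f=shot("side","s1");g=shot("top","t1")
a=cv2.resize(f["image"][120:290,190:360],None,fx=3,fy=3,interpolation=2)
b=cv2.resize(g["image"][175:280,270:355],None,fx=3.4,fy=3.4,interpolation=2)
im=np.zeros((510,800,3),np.uint8);im[:,:510]=a;im[:b.shape[0],510:510+b.shape[1]]=b[:,:290];cv2.imwrite("pics/c2.png",im)
E
```

```text
time: 1.6
ee_pos: [0.5444, -0.0031, 0.1241]
orientation: [1.221, 1.203, -1.224]
force: [0.5, 0.5, 0.2]
gripper_width: 0.47
[[-0.003  1.    -0.017]
 [ 0.001 -0.017 -1.   ]
 [-1.    -0.003 -0.   ]] [-5.96419707e-03  1.91355151e-01 -2.28883822e-01  1.15337968e+00
  5.29903763e-04  1.58211356e+00] [ 0.54441045 -0.00309784  0.12411348]
```

View pics/c2.png

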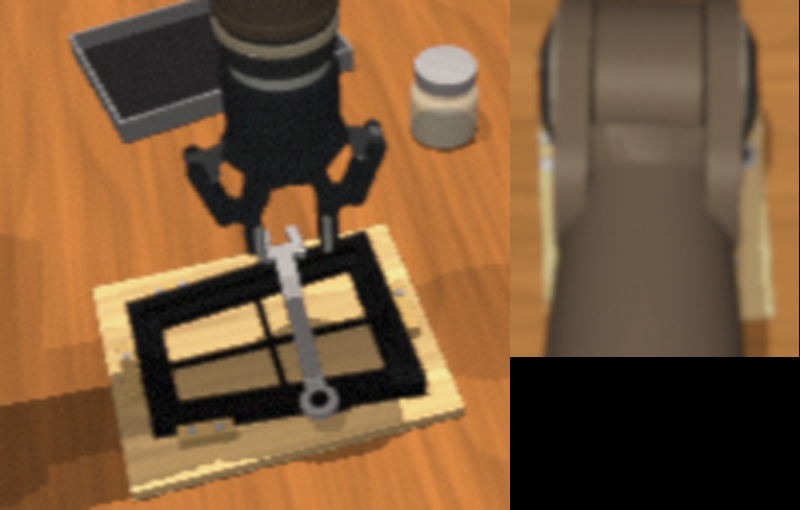

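The gripper stands centred over the spanner, with the jaws either side of the shank at about (290,230)–(300,300) in the side crop. I'll descend.

```bash
python3 -m creep '0.1 0 -3 0 0 0 4; 0.1 0 -6 0 0 0 4; 0.1 0 -8 0 0 0 4; 0.1 0 -8.7 0 0 0 4; 0.1 0 -8.7 0 0 0 4' && python3 -m creep '0 0 0 0 0 0 2; 0 0 0 0 0 0 0.8; 0 0 0 0 0 0 0.8; 0 0 0 0 0 0 0.8; 0 0 0 0 0 0 0.8' 60
```

```text
time: 2.33
ee_pos: [0.5453, -0.0018, 0.0381]
orientation: [1.22, 1.204, -1.221]
force: [-0.1, -0.3, 0.9]
gripper_width: 0.469
time: 2.95
ee_pos: [0.5461, -0.0016, 0.0394]
orientation: [1.221, 1.203, -1.219]
force: [-1.9, 1.0, 7.1]
gripper_width: 0.142
```

```bash
python3 -m creep '0 0 1 0 0 0 0.8; 0 0 3 0 0 0 0.8; 0 0 6 0 0 0 0.8; 0 0 9 0 0 0 0.8; 0 0 11 0 0 0 0.8; 0 0 11 0 0 0 0.8'
python3 - <<'E'
from h import *
f=shot("side","s2");print(observe()["ee_pos"])
cv2.imwrite("pics/c3.png",cv2.resize(f["image"][90:290,180:380],None,fx=2.5,fy=2.5,interpolation=2))
E
```

```text
time: 3.7
ee_pos: [0.5472, -0.0017, 0.1514]
orientation: [1.223, 1.2, -1.217]
force: [-0.3, -0.2, -1.5]
gripper_width: 0.142
[ 0.54646391 -0.0017065   0.14993614]
```

View pics/c3.png

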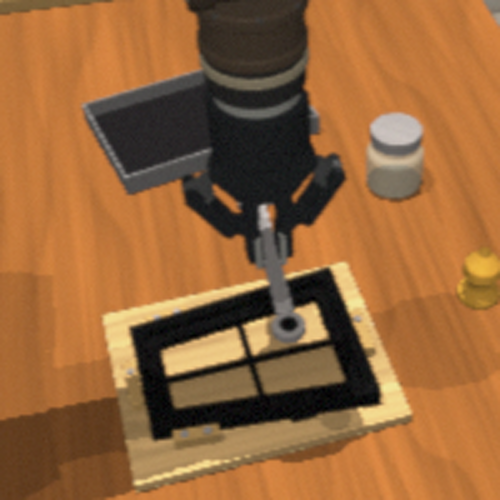

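```bash
python3 -m creep '0 4 0 0 0 10 0.8; 0 9 0 0 0 20 0.8; 0 14 0 0 0 30 0.8; -0.5 19 0 0 0 40 0.8; -0.5 24 0 0 0 50 0.8; -1 29 0 0 0 60 0.8; -1.5 33 0 0 0 70 0.8; -1.7 36.9 0 0 0 80 0.8'
python3 - <<'E'
from h import *
from scipy.spatial.transform import Rotation as Ro
o=observe();R=Ro.from_rotvec(o["orientation"]).as_matrix();print(R.round(3),o["ee_pos"],np.degrees(np.arctan2(R[1,1],R[0,1])))
S=dict(np.load("pics/s2.npz"))
for z in(.12,.13,.14,.15):print(plane(S,(294.8,220),z))
E
```

```text
time: 4.75
ee_pos: [0.5284, 0.3684, 0.1481]
orientation: [0.144, 1.569, -0.144]
force: [0.7, -0.0, -1.0]
gripper_width: 0.142
[[-0.003  0.182  0.983]
 [ 0.     0.983 -0.182]
 [-1.    -0.    -0.003]] [0.52844959 0.36837963 0.14813252] 79.5088460226745
[[ 0.54860961 -0.06278501  0.12      ]]
[[ 0.54723714 -0.07112767  0.13      ]]
[[ 0.54586467 -0.07947034  0.14      ]]
[[ 0.5444922  -0.08781301  0.15      ]]
```

```bash
python3 -m creep '0.1 -0.1 -3 0 0 9 0.8; 0.1 -0.1 -6 0 0 18 0.8; 0.1 -0.1 -9 0 0 25 0.8; 0.1 -0.1 -11 0 0 25 0.8; 0.1 -0.1 -11.8 0 0 25 0.8; 0.1 -0.1 -12.4 0 0 25 0.8; 0.1 -0.1 -12.7 0 0 25 0.8; 0.1 -0.1 -12.7 0 0 25 0.8'
```

```text
time: 5.75
ee_pos: [0.5297, 0.3675, 0.0216]
orientation: [-0.199, 1.564, 0.199]
force: [-0.5, -0.1, -0.9]
gripper_width: 0.143
```

```bash
python3 -m creep '0 0 -0.15 0 0 0 0.8; 0 0 -0.3 0 0 0 0.8; 0 0 -0.45 0 0 0 0.8; 0 0 -0.45 0 0 0 0.8'
```

```text
time: 6.25
ee_pos: [0.5298, 0.3676, 0.0176]
orientation: [-0.199, 1.563, 0.199]
force: [-1.4, -0.3, 2.0]
gripper_width: 0.137
```

```bash
python3 -m creep '0 0 -0.1 0 0 0 1; 0 0 -0.1 0 0 0 2.5; 0 0 0 0 0 0 4; 0 0 0 0 0 0 4' && python3 -m creep '0 0 2 0 0 0 4; 0 0 6 0 0 0 4; 0 -6 10 0 0 0 6; 0 -12 15 0 0 -10 7.5; 0 -18 20 0 0 -20 7.5; 0 -24 20 0 0 -30 7.5; 0 -30 20 0 0 -40 7.5; 0 -36 20 0 0 -50 7.5'
```

```text
time: 6.75
ee_pos: [0.5298, 0.3676, 0.0174]
orientation: [-0.199, 1.563, 0.199]
force: [0.3, -0.1, -0.3]
gripper_width: 0.472
time: 7.75
ee_pos: [0.5299, 0.0324, 0.2173]
orientation: [0.49, 1.515, -0.488]
force: [1.3, 1.0, -0.4]
gripper_width: 0.88
```

```bash
python3 -m creep '0 -6 0 0 0 3 8; 0 -12 0 0 0 7 8; 0 -18 0 0 0 10 8; 0 -24 0 0 0 14 8; 0 -30 0 0 0 17 8; -0.3 -36 -2 0 0 20 8; -0.3 -43 -4 0 0 22.7 8; -0.3 -43 -4 0 0 22.7 8'
python3 - <<'E'
from h import *
from scipy.spatial.transform import Rotation as Ro
np.set_printoptions(precision=4,suppress=True)
o=observe();R=Ro.from_rotvec(o["orientation"]).as_matrix();print(o["ee_pos"],np.degrees(np.arctan2(R[1,1],R[0,1])),o["joints"])
g=shot("top","t3");f=shot("side","s3")
b=cv2.resize(g["image"][170:280,140:480],None,fx=2.3,fy=2.3,interpolation=2)
a=cv2.resize(f["image"][100:290,200:400],None,fx=1.7,fy=1.7,interpolation=2)
c=cv2.resize(g["image"][180:265,270:355],None,fx=4,fy=4,interpolation=2)
im=np.zeros((600,800,3),np.uint8);b=b[:,:800];im[:b.shape[0],:b.shape[1]]=b;im[255:255+a.shape[0],:a.shape[1]]=a;im[255:255+340,400:740]=c;cv2.imwrite("pics/c4.png",im)
t=cv2.cvtColor(g["image"],cv2.COLOR_BGR2HSV).astype(int)
m=win(t[...,2]<85,275,350,185,275);c=rect(g,m);h=cv2.convexHull(c.astype(np.float32));q=cv2.approxPolyN(h.astype(np.int32),4,ensure_convex=True)[0]
print(q.tolist());print(plane(g,q,.03))
# inner window outline (inside ledge, at z~.022): board colour enclosed
mm=win((t[...,2]>100),275,350,185,275)
n,l,st,ce=cv2.connectedComponentsWithStats(mm.astype(np.uint8));print(st[1:],ce[1:])
E
```

```text
time: 8.75
ee_pos: [0.5255, -0.4007, 0.1746]
orientation: [0.185, 1.566, -0.181]
force: [-0.3, 0.6, 0.2]
gripper_width: 0.938
[ 0.5255 -0.4007  0.1746] 76.67136665235266 [-0.6517  0.3965  0.1575  1.3357  0.0005 -0.4191]
[[332, 260], [295, 261], [281, 197], [338, 193]]
[[ 0.425  -0.0689  0.03  ]
 [ 0.421   0.0412  0.03  ]
 [ 0.6123  0.0863  0.03  ]
 [ 0.6263 -0.0862  0.03  ]]
[[ 275  185   75   90 3745]
 [ 292  201   38   55 1736]] [[312.3501 232.1311]
 [311.6238 226.8825]]
```

View pics/c4.png

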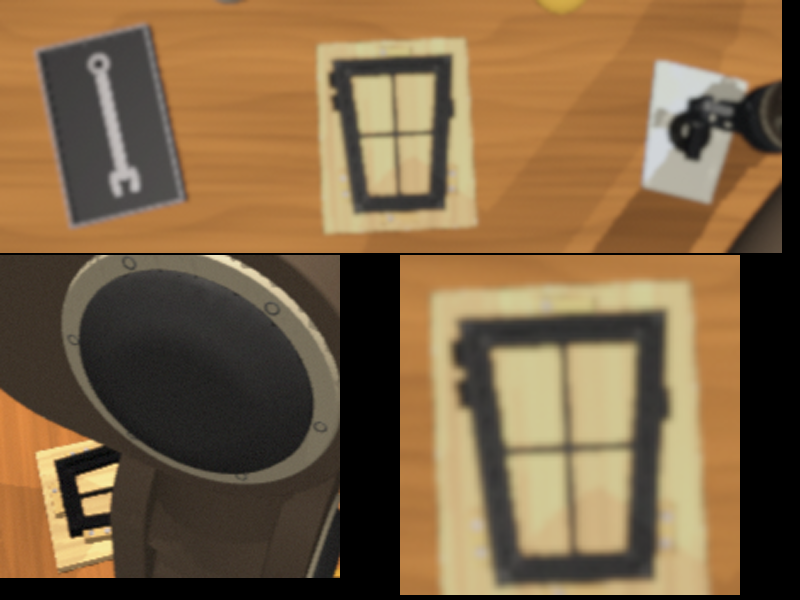

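```bash
cat >> h.py <<'E'
def subquad(f,x0,x1,y0,y1,fn,k=6):
    im=cv2.resize(f["image"][y0:y1,x0:x1],None,fx=k,fy=k,interpolation=cv2.INTER_CUBIC)
    m=fn(cv2.cvtColor(im,cv2.COLOR_BGR2HSV).astype(int)).astype(np.uint8)
    c=max(cv2.findContours(m,cv2.RETR_EXTERNAL,cv2.CHAIN_APPROX_NONE)[0],key=cv2.contourArea)
    q=cv2.approxPolyN(c,4,ensure_convex=True)[0].astype(float);return (q+.5)/k-.5+[x0,y0]
def ends(P,name):  # quad -> mid, yaw, widths (x-ends)
    P=P[P[:,0].argsort()];n,w=P[:2],P[2:];d=w.mean(0)-n.mean(0)
    print(name,"mid",((w.mean(0)+n.mean(0))/2).round(4),"yaw",np.degrees(np.arctan2(d[1],d[0])).round(2),"len",np.linalg.norm(d).round(4),"w-",np.linalg.norm(n[0]-n[1]).round(4),"w+",np.linalg.norm(w[0]-w[1]).round(4))
E
python3 - <<'E'
from h import *
g=dict(np.load("pics/t3.npz"));g0=dict(np.load("pics/top0.npz"))
for th in(95,110,125):
    try: ends(plane(g,subquad(g,287,336,198,259,lambda h:h[...,2]>th),.022),f"window{th}")
    except Exception as e: print(e)
hand=np.array([(284.1,195.9),(336.1,193.4),(332.9,260.4),(293.9,262.1)]);ends(plane(g,hand,.03),"outer hand")
handw=(np.array([(491,346),(639,341),(632,552),(511,556)])-[400,255]+.5)/4-.5+[270,180];ends(plane(g,handw,.022),"win hand")
for F,n in((g,"b3"),(g0,"b0")): ends(plane(F,subquad(F,270,358,178,280,lambda h:(h[...,0]>18)&(h[...,2]>100)|(h[...,2]<80)),.012),n+" board")
ends(plane(g0,subquad(g0,405,485,180,272,lambda h:(h[...,1]<70)&(h[...,2]>120)),.005),"pane")
E
```

```text
window95 mid [ 0.5201 -0.0076  0.022 ] yaw 3.32 len 0.1623 w- 0.0845 w+ 0.1178
window110 mid [ 0.5201 -0.0076  0.022 ] yaw 3.35 len 0.1603 w- 0.0825 w+ 0.1158
window125 mid [ 0.52   -0.0074  0.022 ] yaw 3.47 len 0.1591 w- 0.0815 w+ 0.1142
outer hand mid [ 0.5206 -0.0076  0.03  ] yaw 3.4 len 0.1999 w- 0.1161 w+ 0.1577
win hand mid [ 0.5203 -0.0075  0.022 ] yaw 2.34 len 0.1588 w- 0.0907 w+ 0.1126
b3 board mid [ 0.5207 -0.0071  0.012 ] yaw 3.4 len 0.2523 w- 0.2018 w+ 0.2029
b0 board mid [ 0.5205 -0.0071  0.012 ] yaw 3.51 len 0.2523 w- 0.2022 w+ 0.2024
pane mid [ 0.5275 -0.3983  0.005 ] yaw -13.33 len 0.1743 w- 0.0948 w+ 0.1311
```

Frame bed is (0.5203, -0.0074), yaw 3.4°; window, outer rim and board all agree. The pane is at (0.5275, -0.398), yaw about -13°. The spanner lies flat in the tray (108,125 in the crop). Next I'll grasp the lifter.

```bash
python3 -m creep '0.2 0.25 -3 0 0 0.3 6; 0.2 0.25 -6 0 0 0.3 5; 0.2 0.25 -9 0 0 0.3 5; 0.2 0.25 -11.5 0 0 0.3 5; 0.2 0.25 -13 0 0 0.3 5; 0.2 0.25 -13.5 0 0 0.3 5; 0.2 0.25 -13.5 0 0 0.3 5' && python3 -m creep '0 0 0 0 0 0 3; 0 0 0 0 0 0 2; 0 0 0 0 0 0 1.5; 0 0 0 0 0 0 1.2; 0 0 0 0 0 0 1.2' 100
```

```text
time: 9.72
ee_pos: [0.5287, -0.3958, 0.0418]
orientation: [0.179, 1.565, -0.175]
force: [-0.0, -1.3, 1.1]
gripper_width: 0.587
time: 10.35
ee_pos: [0.5293, -0.3967, 0.0434]
orientation: [0.177, 1.562, -0.177]
force: [-1.2, -0.7, 6.0]
gripper_width: 0.211
```

```bash
python3 -m creep '0 0 0.5 0 0 0 1.2; 0 0 1.5 0 0 0 1.2; 0 0 3 0 0 0 1.2; 0 0 5 0 0 0 1.2; 0 0 8 0 0 0 1.2; 0 0 10 0 0 0 1.2; 0 0 10 0 0 0 1.2' && python3 -m creep '0 4 0 0 0 4 1.2; 0 8 0 0 0 8 1.2; 0 12 0 0 0 12 1.2; 0 16 0 0 0 16.5 1.2; 0 20 0 0 0 16.5 1.2; 0 22 0 0 0 16.5 1.2; 0 22 0 0 0 16.5 1.2; 0 22 0 0 0 16.5 1.2'
python3 - <<'E'
from h import *
from scipy.spatial.transform import Rotation as Ro
o=observe();R=Ro.from_rotvec(o["orientation"]).as_matrix();print(R.round(3),o["ee_pos"],np.degrees(np.arctan2(R[1,1],R[0,1])))
g=shot("top","t4");f=shot("side","s4");np.savez("pics/s4.npz",pose=np.array(o["ee_pos"]),**f)
im=np.zeros((600,800,3),np.uint8)
im[:400,:640]=f["image"];b=cv2.resize(g["image"][180:280,330:450],None,fx=2,fy=2,interpolation=2);im[400:,0:240]=b;cv2.imwrite("pics/c5.png",im)
E
```

```text
time: 11.22
ee_pos: [0.5303, -0.3974, 0.1461]
orientation: [0.176, 1.559, -0.179]
force: [1.0, 1.1, -3.6]
gripper_width: 0.209
time: 12.22
ee_pos: [0.5303, -0.1781, 0.1459]
orientation: [-0.05, 1.565, 0.047]
force: [-0.1, -0.2, -3.5]
gripper_width: 0.212
[[ 0.005 -0.062  0.998]
 [-0.002  0.998  0.062]
 [-1.    -0.002  0.005]] [ 0.53030728 -0.17810843  0.14591068] 93.54460512496178
```

View pics/c5.png

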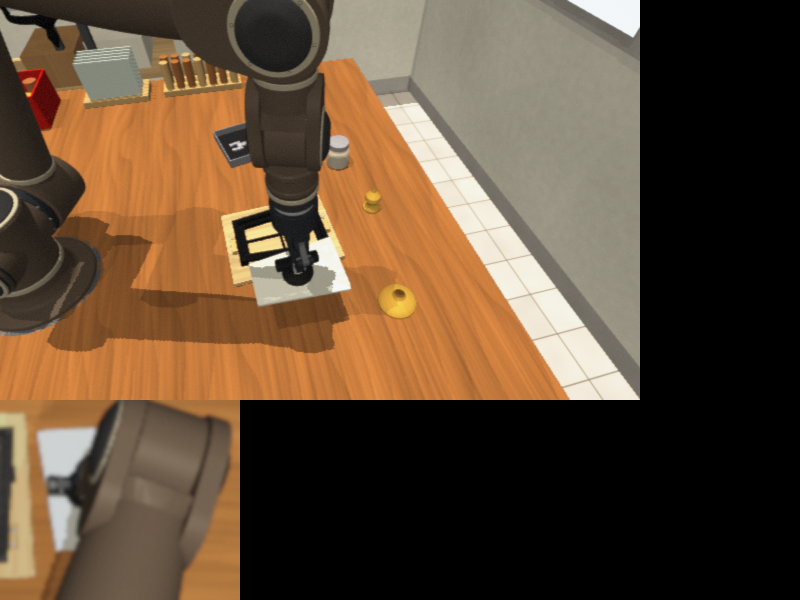

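Run:
```python
from h import *
np.set_printoptions(precision=4,suppress=True)
f=dict(np.load("pics/s4.npz"));g=dict(np.load("pics/t4.npz"))
k=6;x0,x1,y0,y1=240,360,230,312
im=cv2.resize(f["image"][y0:y1,x0:x1],None,fx=k,fy=k,interpolation=2)
h=cv2.cvtColor(im,cv2.COLOR_BGR2HSV).astype(int);m=((h[...,1]<60)&(h[...,2]>110)).astype(np.uint8)
m=cv2.morphologyEx(m,cv2.MORPH_OPEN,np.ones((13,13)))
n,l,st,_=cv2.connectedComponentsWithStats(m);m=np.isin(l,[i for i in range(1,n) if st[i,4]>1500]).astype(np.uint8)
pts=cv2.findNonZero(m);hu=cv2.convexHull(pts);q=cv2.approxPolyN(hu,4,ensure_convex=True)[0].astype(float)
for p in q:cv2.circle(im,tuple(int(v) for v in p),5,(0,0,255),-1)
cv2.drawContours(im,cv2.findContours(m,0,1)[0],-1,(0,255,0),1);cv2.imwrite("pics/c6.png",im)
Q=(q+.5)/k-.5+[x0,y0];print(Q)
for z in(.1,.1075,.115):
    P=plane(f,Q,z);ends(P,z);
print(plane(f,Q,.1075))
print(tri(g,(349.3,195.3),f,Q[Q[:,0].argsort()][0]), "far+y should be right/up; near+y above")
```

```text
[[257.75   306.25  ]
 [247.9167 263.4167]
 [330.4167 235.25  ]
 [352.25   289.0833]]
0.1 mid [ 0.5305 -0.1741  0.1   ] yaw 3.53 len 0.1736 w- 0.0947 w+ 0.1305
0.1075 mid [ 0.5297 -0.1788  0.1075] yaw 3.53 len 0.1715 w- 0.0936 w+ 0.129
0.115 mid [ 0.529  -0.1835  0.115 ] yaw 3.53 len 0.1695 w- 0.0925 w+ 0.1274
[[ 0.4469 -0.2308  0.1075]
 [ 0.4414 -0.1374  0.1075]
 [ 0.6124 -0.1091  0.1075]
 [ 0.6183 -0.2379  0.1075]]
(array([ 0.5238, -0.1283,  0.1283]), np.float64(0.16860030706906806)) far+y should be right/up; near+y above
```

View pics/c6.png

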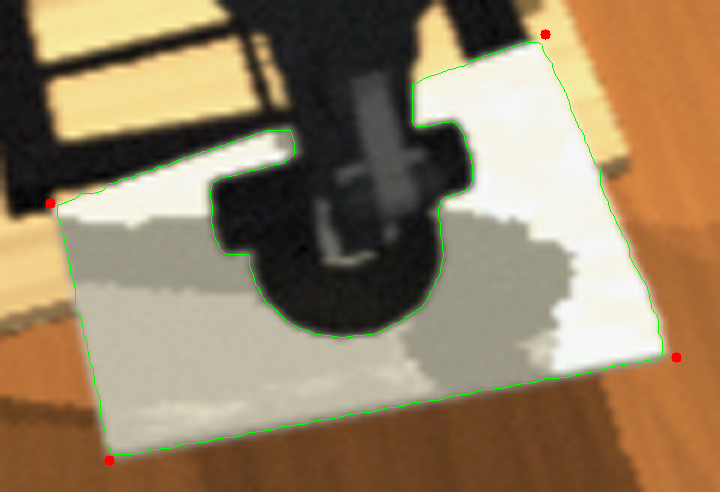

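Run:
```python
from h import *
np.set_printoptions(precision=4,suppress=True)
f=dict(np.load("pics/s4.npz"));g=dict(np.load("pics/t4.npz"));S=dict(np.load("pics/s2.npz"));T3=dict(np.load("pics/t3.npz"))
print(tri(g,(349.5,195.5),f,(330,236.5)),tri(g,(359,254.3),f,(248.6,263.8)))
# frame rim & window in side view (spanner lifted): s2
for th in(70,90):
  q=subquad(S,236,327,202,262,lambda h:h[...,2]<th);print(q.tolist());ends(plane(S,q,.03),"rim side")
  b=subquad(S,215,350,190,290,lambda h:((h[...,0]>15)&(h[...,2]>60)&(h[...,1]<170))|(h[...,2]<60));ends(plane(S,b,.012),"board side")
# rim corner heights: near-left (-x,-y),(+x,-y) corners from top hand picks
t=np.array([(284.1,195.9),(336.1,193.4),(332.9,260.4),(293.9,262.1)])
for p in t: print(p,[ (lambda r:(r[0].round(4),round(r[1],4)))(tri(T3,p,S,c)) for c in q if tri(T3,p,S,c)[1]<.012])
```

```text
(array([ 0.6094, -0.114 ,  0.1103]), np.float64(0.0012848504529487511)) (array([ 0.4428, -0.1404,  0.1102]), np.float64(0.0004037426496673248))
[[334.25, 249.91666666666666], [235.58333333333334, 271.75], [235.58333333333334, 219.75], [310.75, 196.75]]
rim side mid [ 0.5199 -0.017   0.03  ] yaw 5.08 len 0.2043 w- 0.1447 w+ 0.1708
board side mid [ 0.5206 -0.0112  0.012 ] yaw 3.08 len 0.253 w- 0.209 w+ 0.2092
[[334.75, 250.08333333333334], [235.58333333333334, 271.9166666666667], [235.58333333333334, 219.41666666666666], [310.75, 196.58333333333334]]
rim side mid [ 0.5201 -0.0169  0.03  ] yaw 4.96 len 0.2047 w- 0.1462 w+ 0.1722
board side mid [ 0.5206 -0.0112  0.012 ] yaw 3.08 len 0.253 w- 0.209 w+ 0.2092
[284.1 195.9] [(array([0.6153, 0.077 , 0.0308]), np.float64(0.0006))]
[336.1 193.4] [(array([ 0.6302, -0.0819,  0.0127]), np.float64(0.0059))]
[332.9 260.4] [(array([ 0.4296, -0.0649,  0.1565]), np.float64(0.0064))]
[293.9 262.1] [(array([0.4218, 0.0444, 0.0328]), np.float64(0.0081))]
```

```bash
python3 -m creep '-0.3 5 0 0 0 0 1.2; -0.6 10 -1 0 0 0 1.2; -0.9 14 -2 0 0 0 1.2; -0.9 16.5 -4 0 0 0 1.2; -0.9 17.2 -5 0 0.3 0 1.2; -0.9 17.2 -5 0 0.3 0 1.2; -0.9 17.2 -5 0 0.3 0 1.2'
python3 - <<'E'
from h import *
from scipy.spatial.transform import Rotation as Ro
o=observe();R=Ro.from_rotvec(o["orientation"]).as_matrix();print(R.round(4),o["ee_pos"],np.degrees(np.arctan2(R[1,1],R[0,1])))
f=shot("side","s5")
cv2.imwrite("pics/c7.png",cv2.resize(f["image"][170:300,210:360],None,fx=4,fy=4,interpolation=2))
E
```

```text
time: 13.2
ee_pos: [0.5219, -0.0075, 0.0965]
orientation: [-0.048, 1.57, 0.046]
force: [0.7, -0.2, -3.2]
gripper_width: 0.207
[[ 4.000e-04 -5.970e-02  9.982e-01]
 [-1.700e-03  9.982e-01  5.970e-02]
 [-1.000e+00 -1.700e-03  3.000e-04]] [ 0.52185464 -0.0074546   0.09647166] 93.41990506572014
```

View pics/c7.png

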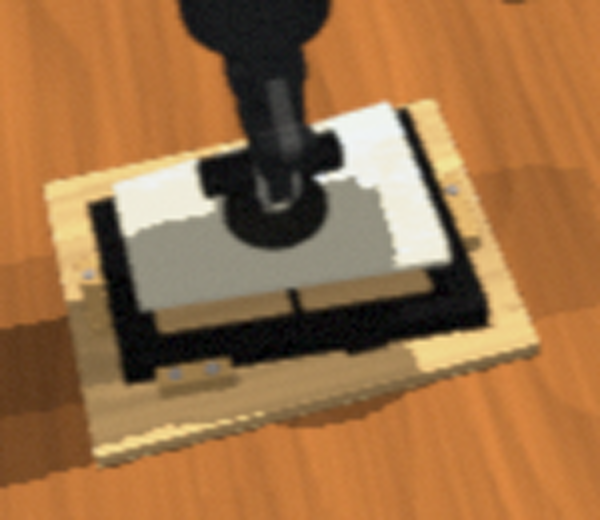

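The pane hovers about 25 mm above the rim, square and aligned with the frame. I'll lower it to just above the rim and look once more.

```bash
python3 -m creep '0 0.1 -0.6 0 0 0 1.2; 0 0.15 -1.2 0 0 0 1.2; 0 0.15 -1.8 0 0 0 1.2; 0 0.15 -1.8 0 0 0 1.2; 0 0.15 -1.8 0 0 0 1.2'
python3 - <<'E'
from h import *
np.set_printoptions(precision=4,suppress=True)
print(observe()["ee_pos"])
f=shot("side","s6")
cv2.imwrite("pics/c8.png",cv2.resize(f["image"][185:285,225:345],None,fx=6,fy=6,interpolation=2))
# expected corners of the pane at bed (if lowered) & rim inner corners
a=np.radians(3.4);R=np.array([[np.cos(a),-np.sin(a)],[np.sin(a),np.cos(a)]])
def W(l,z):return np.c_[np.array(l)@R.T+[.5203,-.0074],np.full(4,z)]
L=[(-.09,-.0495),(-.09,.0495),(.09,.068),(.09,-.068)]
print("rebate rim px in c8",(proj(f,W(L,.030))-[225,185]+.5)*6)
L=[(-.085,-.045),(-.085,.045),(.085,.0625),(.085,-.0625)]
print("pane px in c8",(proj(f,W(L,.039))-[225,185]+.5)*6)
E
```

```text
time: 13.88
ee_pos: [0.5219, -0.0059, 0.0786]
orientation: [-0.048, 1.57, 0.046]
force: [0.4, -0.7, -3.2]
gripper_width: 0.213
[ 0.5219 -0.0059  0.0786]
rebate rim px in c8 [[119.2441 428.7329]
 [ 73.897  228.2347]
 [502.7665  96.6339]
 [605.8574 350.591 ]]
pane px in c8 [[127.4662 401.2177]
 [ 85.3276 218.9811]
 [494.6052  93.6256]
 [589.0715 327.9082]]
```

View pics/c8.png

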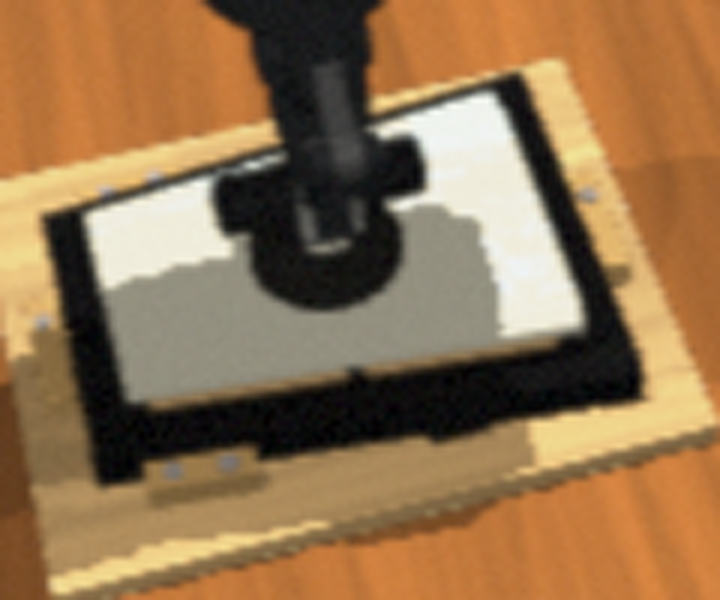

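Pane corners at (127,402), (87,213), (497,90) and (588,330) match the prediction to within a pixel. I'll lower it slowly.

```bash
python3 -m creep '0 0 -0.3 0 0 0 1.2; 0 0 -0.6 0 0 0 1.2; 0 0 -0.9 0 0 0 1.2; 0 0 -1.1 0 0 0 1.2; 0 0 -1.2 0 0 0 1.2; 0 0 -1.2 0 0 0 1.2'
```

```text
time: 14.68
ee_pos: [0.522, -0.0059, 0.0667]
orientation: [-0.048, 1.57, 0.046]
force: [-0.4, 0.2, -4.5]
gripper_width: 0.214
```

```bash
python3 -m creep '0 0 -0.1 0 0 0 1.2; 0 0 -0.2 0 0 0 1.2; 0 0 -0.2 0 0 0 1.2'
```

```text
time: 15.05
ee_pos: [0.5221, -0.0059, 0.0654]
orientation: [-0.048, 1.569, 0.045]
force: [-3.0, -0.6, 3.9]
gripper_width: 0.213
```

Contact came at z 0.0654, exactly as predicted. Next I'll press.

```bash
python3 -m creep '0 0 -0.15 0 0 0 1.2; 0 0 -0.3 0 0 0 1.2; 0 0 -0.3 0 0 0 1.2' 120
```

```text
time: 15.42
ee_pos: [0.5223, -0.0059, 0.0654]
orientation: [-0.048, 1.567, 0.045]
force: [-11.2, 0.0, 22.2]
gripper_width: 0.21
```

```bash
python3 -m creep '-0.05 0 -0.2 0 0 0 1.2; -0.1 0 -0.45 0 0 0 1.2; -0.1 0 -0.45 0 0 0 1.2; -0.1 0 -0.45 0 0 0 1.2; -0.1 0 -0.45 0 0 0 1.2; -0.1 0 -0.45 0 0 0 1.2'
```

```text
time: 16.18
ee_pos: [0.5223, -0.0059, 0.0654]
orientation: [-0.048, 1.562, 0.045]
force: [-12.0, -0.5, 30.1]
gripper_width: 0.204
```

```bash
python3 -m creep '0 0 0 0 0 0 1.2; 0 0 0 0 0 0 1.2; 0 0 0.05 0 0.4 0 1.2; 0 0 0.05 0 0.4 0 1.2' && python3 -m creep '0 0 0 0 0 0 2.5; 0 0 0 0 0 0 3.5; 0 0 0 0 0 0 4.5; 0 0 0 0 0 0 4.5; 0 0 0 0 0 0 4.5'
```

```text
time: 16.68
ee_pos: [0.5223, -0.0059, 0.0655]
orientation: [-0.048, 1.57, 0.046]
force: [0.4, 0.1, -1.1]
gripper_width: 0.206
time: 17.3
ee_pos: [0.5223, -0.006, 0.0655]
orientation: [-0.048, 1.57, 0.046]
force: [0.0, 0.3, -0.4]
gripper_width: 0.527
```

Straight up, then off to the left (clear of the frame) to look from both cameras.

```bash
python3 -m creep '0 0 1 0 0 0 4.5; 0 0 3 0 0 0 4.5; 0 0 7 0 0 0 4.5; 0 0 11 0 0 0 4.5; 0 0 15 0 0 0 4.5; -6 0 18 0 0 0 4.5' && python3 -m creep '-4 5 0 0 0 0 4.5; -8 10 0 0 0 0 4.5; -12 15 0 0 0 0 4.5; -16 20 0 0 0 0 4.5; -16 25 0 0 0 0 4.5; -16 30 0 0 0 0 4.5; -16 30 0 0 0 0 4.5'
python3 - <<'E'
from h import *
np.set_printoptions(precision=4,suppress=True)
g=shot("top","t7");f=shot("side","s7")
fn=lambda h:(h[...,1]<60)&(h[...,2]>120)
ends(plane(g,subquad(g,285,340,190,268,fn),.027),"pane top");print("want .5203 -.0074 yaw 3.4")
q=subquad(f,236,334,196,266,fn);ends(plane(f,q,.027),"pane side")
a=cv2.resize(f["image"][185:285,225:345],None,fx=4,fy=4,interpolation=2)
b=cv2.resize(g["image"][180:275,270:355],None,fx=3.6,fy=3.6,interpolation=2)
c=g["image"][140:280,140:460]
im=np.zeros((560,800,3),np.uint8);im[:400,:480]=a;im[:b.shape[0],490:490+b.shape[1]]=b;im[410:550,:320]=c;cv2.imwrite("pics/c9.png",im)
E
```

```text
time: 18.05
ee_pos: [0.4684, -0.006, 0.2451]
orientation: [-0.048, 1.568, 0.046]
force: [-0.8, 0.2, 0.5]
gripper_width: 0.529
time: 18.92
ee_pos: [0.308, 0.2966, 0.2454]
orientation: [-0.051, 1.567, 0.05]
force: [-0.4, -0.0, -0.1]
gripper_width: 0.525
pane top mid [ 0.521  -0.0057  0.027 ] yaw 3.2 len 0.1752 w- 0.0946 w+ 0.1316
want .5203 -.0074 yaw 3.4
pane side mid [ 0.5207 -0.0067  0.027 ] yaw 3.22 len 0.1727 w- 0.0941 w+ 0.1291
```

View pics/c9.png

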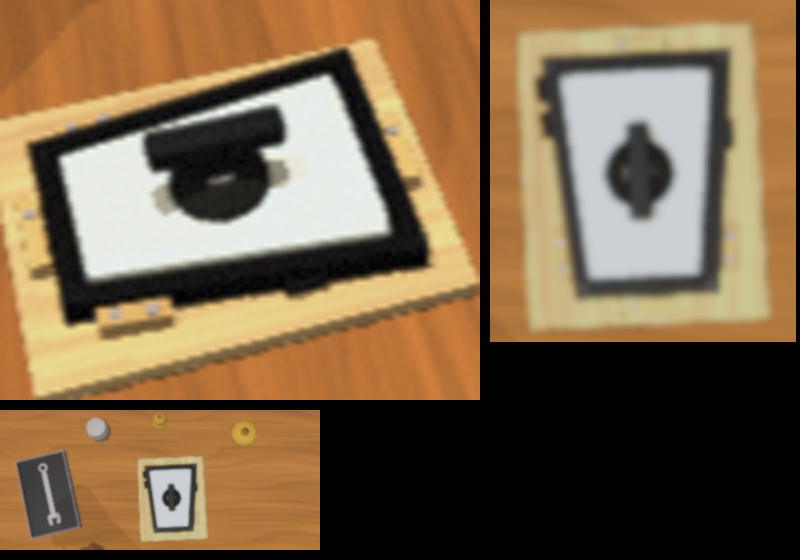

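The pane sits within the rebate with an even dark border all round, and the lifter is still on it. The spanner is in the tray at (50,490), and the jar, finial and canopy look unmoved. Handing in.

```bash
python3 -c "
from workcell import *
print(hand_in())"
```

```text
the job is handed in; nothing more can be done
None
```

The spanner is in the tool tray, and the pane is seated in the frame's rebate with its lifter left on. I handed the job in just after 18.9 s on the robot's clock.

- **Spanner:** I lifted it off the frame first. It was lowered to the tray floor and released on light contact (about 2 N). The later pictures show it lying inside the tray.
- **Pane:** I gripped it by the lifter, aligned it wide end to wide end and lowered it slowly. It touched down at the height predicted for the ledge (TCP z 0.0654 m). I pressed it with about 30 N for roughly half a second, then released it with almost no load.

**Last checks:**

| | x (m) | y (m) | Yaw (°) |
|---|---|---|---|
| Pane, top camera | 0.521 | -0.006 | 3.2 |
| Pane, side camera | 0.521 | -0.007 | 3.2 |
| Frame bed, as measured | 0.520 | -0.007 | 3.4 |

- **Fit:** the pane is within 2 mm of the bed, inside the 5 mm play, and the dark border looks even all round.
- **Other objects:** the jar, finial and canopy look unmoved; I judged this by eye.

**Checks that failed or disagreed:**
- The side-view measurement of the rim was spoiled by shadow and cropping. I used the top view instead; the board edges agreed with it.
- With the pane held in the air, the two-camera height of its top was about 2.5 mm above what I expected. The touchdown height settled that.
- There was about 12 N of sideways force on the tool while pressing, which went away when I eased off.
- I did not measure from pictures how level the pane finally sits. That rests on the touchdown height and how it looks.

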